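# Shut the reagent pen's gate and let its gravity latch bar drop home

### The arm

A 6-joint arm with a two-finger parallel gripper is mounted at the origin on a cart in front of the work surface, level with it; the furniture and walls round the work are solid. World frame = base frame: x ahead of the robot, y to its left, z up, the work surface at z = 0. Lengths are in m, angles in rad, forces in N, time in s.
With the tool pointing down it reaches from about 0.4 to 0.825 m from the base axis. Payload 7 kg.
Tool frame: the origin (TCP) lies at the very end of the fingers, on their centre line; the grasp point (between the pads) lies 19 mm behind it; z points along the fingers, x is the direction in which the jaws open and shut, and the axes are right-handed (so a half turn about z gives the same grasp; the last joint's range is limited). The gripper opens to 88 mm and grips with 3 to 60 N. Pads are 19 mm wide; open, the fingers measure 130 mm over their backs; the gripper's body (78 mm by 193 mm) begins 47 mm behind the grasp point.
Start: joints at [-0.998, 0.359, 0.012, 0, -1.224, -0.288], TCP at [0.19, -0.648, 0.19] pointing down, gripper open.
Joint ranges: [-3.07, 3.07], [-1.43, 2.12], [-1.02, 1.25], [-3.03, 1.67], [-3.05, -0], [-3.03, 3.03]. Speed limits (rad/s): [2.39, 2.39, 3.01, 3.14, 3.14, 3.14].

### API

Orientations are given as [roll, pitch, yaw] about the fixed x, y, z axes, in that order (R = Rz(yaw) Ry(pitch) Rx(roll)).
In Python, from station import telemetry, grab_frame, arm, regions_of, pinpoint gives the robot as it stands. The module is installed in compiled form; this text tells all that it offers.
- The arm moves only by the shell command python3 -m inch 'ROWS' [FORCE]. ROWS is text: rows parted by semicolons, each of 7 numbers parted by spaces: the opening, from 0 (shut) to 1 (fully open), then the shift along the world's x, y, z in cm, then the turn, a rotation vector about the world's x, y, z in degrees. A call has 1 to 12 rows; each row is the pose to reach, as a shift and turn from the pose measured when the call began; what a row does not reach only later rows make up. A row lasts 1/8 s, in which the tool goes at most 62.5 mm and 10.7 degrees, less where a joint would pass 70% of its speed; a pose out of reach is approached as far as the arm can. A call with a gripper value outside its range is refused whole. The fingers move at their own pace and stop on an object; FORCE is the grip in N (left out, the last holds). Time passes only in rows, so rows that repeat a pose let the fingers close. It gives the time, the measured TCP pose, the force and the opening at its end, in the units of the state.
- telemetry.get_state(): the state, without advancing time (a new reading comes with each control period).
- grab_frame(name): name is "side" or "top" or "wrist"; returns a dict with "pixels" (400x640x3 uint8, red, green, blue), "fx", "fy", "cx", "cy" (pixels), "R" (3x3) and "t" (3): a world point X has camera coordinates R X + t. Camera axes: x right, y down, z forward; pixel columns grow to the right and rows downward; lengths in m; the calibration is good to about 2 mm. The wrist camera is an equidistant fisheye: a pixel r from the principal point sees the ray r / f radians off the axis. A picture is of the moment at which its call begins. There is no depth.
- arm.job_done(): hands the job in, once; it reports no verdict.
Trained networks look in the newest picture that a camera, given by its name, has taken for a name from the list of things; names that differ only in an ending like _2 or _b are one class to them, and where a whole thing is asked for, a point or a joint stands for the part that bears it (a point fixed in the world has none). Each returns a list of dicts, best first, with "p" (0 to 1); they miss things now and then, are a little off and sometimes report something else, mostly with a low value. They report only what shows in the picture. A call takes as long as a camera call.
- regions_of(camera, name): "pixels" (400x640 bool, what is visible of it) and "bbox" ([left, top, right, bottom] in pixels, round what is visible of it).
- pinpoint(camera, name): "location" ([column, row] in pixels: a listed point, or the origin of a listed thing).
The state is a dict: "t": time; "q": joint angles; "qd": joint speeds; "joint_efforts": joint torques, N m; "eef_pos": TCP position; "ee_rot": TCP orientation; "force": force on the tool from outside, world axes, zero at the start; "moment": the same for the moment, N m; "width": finger opening in m.
Only numpy, scipy, OpenCV 4.12 (cv2) and the standard library are available. Lean on these libraries where they do the work, as an engineer would, in place of code of your own. Each camera call takes 0.05 s, during which the arm holds its last target. There are 200 camera calls.

### The job

The little gate of the reagent pen is parked open behind its catch post. Lift the latch bar clear of the catch, swing the gate shut with the bar held up, and let the bar drop right down into the slot of the keeper, so that the gate is latched; then let go. Be gentle: the keeper's head is set by hand, so feel for it rather than ramming the bar against it or the catch post, and leave the bottles and other things as they are.

Things in the scene. Friction and masses are not known exactly. Their poses are not given: they have to be found in the camera images.
- stand: Fixed aluminium foot plate, 6 mm thick, with a low reagent pen (walls 45 mm) on its +x side and a gate of steel rods before it. Origin: on the gate's upright hinge axis, at bench height; z up. At gate angle q, gate and bar point from the hinge along (-sin q, -cos q) in this frame: shut is -y, opening goes towards -x. Gate 136 mm long, top rail at height 86 mm.
- gate (a joint): Gate angle, rad: 0 = nominally shut, grows as it opens, range -0.2 to 1.5. Stays where it is left (friction about 0.05 N m). Parked at 1.14 to 1.40 at the start; from there the catch post stops the hanging bar at about 1.08.
- bar (a joint): Angle of the latch bar, rad: 0 = level, grows as the nose lifts; falls by its own weight (about 0.12 kg, no spring). Range -0.06 (hanging on its stop, nothing under the nose) to 0.20 (cannot pass over the keeper's back stop even then). Above 0.11 it clears the catch post and the keeper's front cheek; lying on the cheek it reads about 0.10; on the bottom of the keeper's slot 0.
- bar_pivot (a point): The bar's pivot on the gate: 22 mm from the hinge axis, at height 125 mm, in the bar's middle plane, which contains the hinge axis. The steel bar runs from here above the gate and past its free edge; 8 mm thick, 14 mm high, its nose ends 175 mm from the hinge axis. Frame turns with the gate: y from nose towards hinge, z up.
- bar_grip (a point): Middle of the bar's black ribbed grip sleeve: 40 mm long, 12 mm thick, 20 mm high, free on both sides and above, 29 mm clear above the gate's top rail when level. On the bar's centre line, 93 mm from the pivot. Frame turns with gate and bar: y along the bar towards the pivot, z up, x across the bar (into the pen when shut).
- keeper: Fixed steel keeper post, 165 mm from the hinge at gate angle 0. Origin: at its foot (bench height); axes as the stand's. A bracket on top carries the slotted head (point keeper_mid), which is clamped by hand up to 20 mm to either side along x: where it is set is NOT measured and differs each time (so the gate shuts at an angle of -0.14 to 0.14). Rigid; a press of more than 18 N is too much.
- keeper_mid (a point): Middle of the head's slot bottom (height 118 mm) if the head sat mid-bracket; the real slot is up to 20 mm off along x. Head along x from its true slot centre: front cheek -21 to -7 mm (flat top at height 132), slot 14 mm wide, back stop +7 to +17 mm (top at 154); 18 mm wide along y. The gate comes from -x; the lifted bar passes over the cheek and meets the back stop 3 mm past the slot centre.
- catch: Fixed steel catch post of the parked gate: 12 mm thick across the bar's way, 18 mm wide, top at height 132 mm, 165 mm from the hinge at gate angle 1.02. Origin: at its foot (bench height). The bar must be lifted over its top. A press of more than 18 N is too much.
- pen_bottle: Brown bottle with a screw cap, 33 mm wide, 62 mm high, in the pen (loose bystander). Origin: centre of its underside, z up.
- pen_vial: Small white vial with a screw cap, 25 mm wide, 46 mm high, in the pen (loose bystander). Origin: centre of its underside, z up.
- beaker: Small glass beaker, 56 mm wide, 69 mm high, on the bench to the left (loose bystander). Origin: centre of its underside, z up.
- label_roll: White roll of labels, 68 mm wide, 38 mm high, on the bench to the right (loose bystander). Origin: centre of its underside, z up.

How it is judged:
On the way, in this order (a step that is already met when the one before it is completed fails the run):
1. the bar is lifted clear of the catch while the gate is still parked (value of joint bar above 0.08 rad and value of joint gate above 1.05 rad), for 0.1 s.
2. the gate is swung well past the catch towards the keeper (value of joint gate below 0.5 rad), for 0.1 s.
At the end, for the whole second after the job is handed in: The gate is shut (within 0.16 rad of nominal), the bar lies level within -0.025 to +0.03 rad, that is on the bottom of the keeper's slot (not on the cheek, not hanging beside it), and gate and bar are at rest (value of joint gate between -0.16 and 0.16 rad and value of joint bar between -0.025 and 0.03 rad and velocity of joint gate between -0.1 and 0.1 rad/s and velocity of joint bar between -0.1 and 0.1 rad/s); the robot touches nothing.
It fails at once if the keeper is pressed or struck with more than 18 N (contact force between keeper and anything else above 18 N).
It fails at once if the catch post is pressed or struck with more than 18 N (contact force between catch and anything else above 18 N).
It fails at once if a bottle or vial in the pen, the beaker or the label roll is pushed more than 20 mm or tipped (distance of any of pen_bottle, pen_vial, beaker, label_roll from where it was at the start of the episode above 0.02 m or angle between any of pen_bottle, pen_vial, beaker, label_roll's own z axis and vertical above 0.4 rad).
It also fails if it takes over 48 s, if anything falls off the work surface, if the arm or the gripper's body presses on something with over 40 N, if the wrist force passes 120 N, or if a joint passes its speed limit or range.

## Working session

There is one attempt and no reset: what is moved stays moved. The work goes in short steps, Python scripts to look and compute and a shell command to move; the robot and the scene stay as the last step left them, time stands still between calls to the robot, and variables do not carry over. Pictures are saved under pics/ and viewed, about 8 in all and at most 12, crops included, and the job is handed in when it is done.

```bash
mkdir -p pics; cat > h.py <<'E'
import numpy as np, cv2
from station import telemetry, grab_frame, arm, regions_of, pinpoint
from scipy.optimize import least_squares
def ray(f,px):
    R=np.array(f["R"]);t=np.array(f["t"])
    d=np.array([(px[0]-f["cx"])/f["fx"],(px[1]-f["cy"])/f["fy"],1.0]); d=R.T@d
    return -R.T@t, d/np.linalg.norm(d)
def atz(f,px,z):
    c,d=ray(f,px); return c+d*(z-c[2])/d[2]
def proj(f,X):
    p=np.array(f["R"])@X+np.array(f["t"]); return np.array([f["cx"]+f["fx"]*p[0]/p[2],f["cy"]+f["fy"]*p[1]/p[2]])
def tri(a,b):
    A=np.zeros((3,3));v=np.zeros(3)
    for c,d in(a,b):
        P=np.eye(3)-np.outer(d,d);A+=P;v+=P@c
    return np.linalg.solve(A,v)
E
python3 - <<'E'
from h import *
s=telemetry.get_state();print({k:np.round(v,3) for k,v in s.items()})
H=dict(stand=0,bar_pivot=.125,bar_grip=.125,keeper=0,keeper_mid=.118,catch=0,pen_bottle=0,pen_vial=0,beaker=0,label_roll=0)
fr={}
for cam in("top","side"):
    f=fr[cam]=grab_frame(cam);cv2.imwrite(f"pics/{cam}0.png",f["pixels"][:,:,::-1])
    for n,z in H.items():
        for r in pinpoint(cam,n)[:2]:
            print(cam,n,round(r["p"],2),np.round(r["location"],1),np.round(atz(f,r["location"],z),4))
E
```

```text
{'t': np.float64(0.0), 'q': array([-0.998,  0.359,  0.011, -0.   , -1.224, -0.288]), 'qd': array([ 0.001, -0.   ,  0.   , -0.002,  0.002,  0.001]), 'joint_efforts': array([ 0.0000e+00, -5.8272e+01,  2.9307e+01,  6.9970e+00,  7.0000e-03,
       -0.0000e+00]), 'eef_pos': array([ 0.189, -0.647,  0.189]), 'ee_rot': array([-3.141e+00, -2.000e-03,  1.856e+00]), 'force': array([ 0.247, -0.938, -0.131]), 'moment': array([ 0.024, -0.001,  0.04 ]), 'width': np.float64(0.088)}
top stand 0.91 [304.7 189.7] [0.6359 0.021  0.    ]
top stand 0.66 [310.9 160.7] [0.7052 0.008  0.    ]
top bar_pivot 0.57 [308.4 187.1] [0.6175 0.0108 0.125 ]
top bar_grip 0.65 [331.4 228. ] [ 0.5352 -0.0368  0.125 ]
top keeper 0.77 [373.7 180.8] [ 0.6599 -0.1389  0.    ]
top keeper_mid 0.69 [382.2 165.1] [ 0.6679 -0.1403  0.118 ]
top catch 0.47 [346.  246.3] [ 0.5069 -0.0755  0.    ]
top pen_bottle 0.62 [310.  160.4] [0.7058 0.0101 0.    ]
top pen_vial 0.5 [411.4 285.1] [ 0.4225 -0.223   0.    ]
top pen_vial 0.44 [355.9 155.6] [ 0.7195 -0.0973  0.    ]
top beaker 0.62 [227.7 277.5] [0.4326 0.1893 0.    ]
top label_roll 0.85 [409.4 286.1] [ 0.4202 -0.2184  0.    ]
side stand 0.93 [342.3 212. ] [0.633 0.029 0.   ]
side bar_pivot 0.65 [338.2 177.1] [0.6061 0.0015 0.125 ]
side bar_grip 0.94 [313.3 193.2] [ 0.5355 -0.0426  0.125 ]
side keeper 0.79 [379.4 256.9] [ 0.6569 -0.1401  0.    ]
side keeper 0.68 [279.3 307.2] [ 0.421  -0.2102  0.    ]
side keeper_mid 0.72 [386.8 211.3] [ 0.6624 -0.1323  0.118 ]
side catch 0.9 [309.  255.5] [ 0.5121 -0.0942  0.    ]
side pen_bottle 0.65 [375.5 210. ] [0.7157 0.0141 0.    ]
side pen_bottle 0.19 [383.2 256.3] [ 0.6656 -0.1407  0.    ]
side pen_vial 0.7 [373.  208.6] [0.712  0.0211 0.    ]
side pen_vial 0.63 [396.7 236.4] [ 0.7228 -0.0901  0.    ]
side beaker 0.92 [253.4 190.7] [0.4378 0.1779 0.    ]
side label_roll 0.92 [280.7 310.3] [ 0.4219 -0.2179  0.    ]
```

```bash
python3 - <<'E'
import cv2,numpy as np
a=cv2.imread("pics/top0.png")[110:310,180:460];b=cv2.imread("pics/side0.png")[110:330,200:480]
a=cv2.resize(a,(800,571),interpolation=cv2.INTER_CUBIC)
cv2.imwrite("pics/top_c.png",a);cv2.imwrite("pics/side_c.png",cv2.resize(b,(760,597),interpolation=cv2.INTER_CUBIC))
E
```

```text
(no output)
```

View pics/top_c.png

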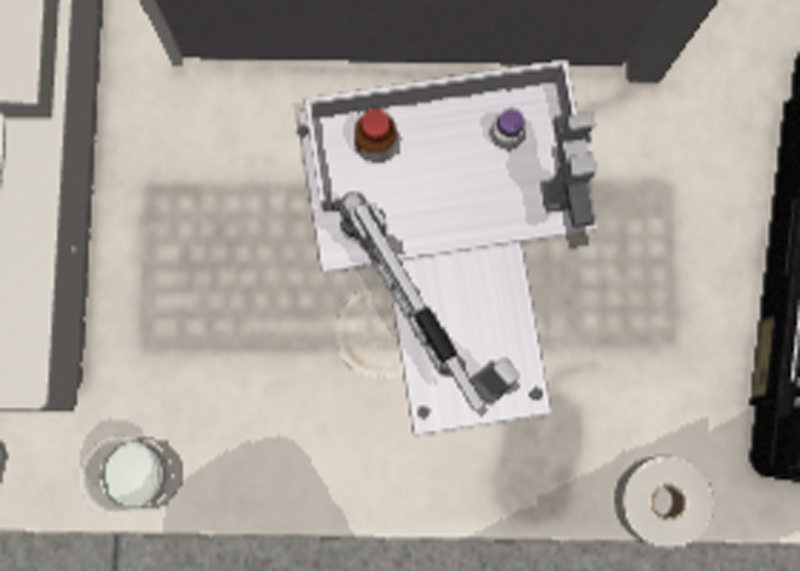

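View pics/side_c.png

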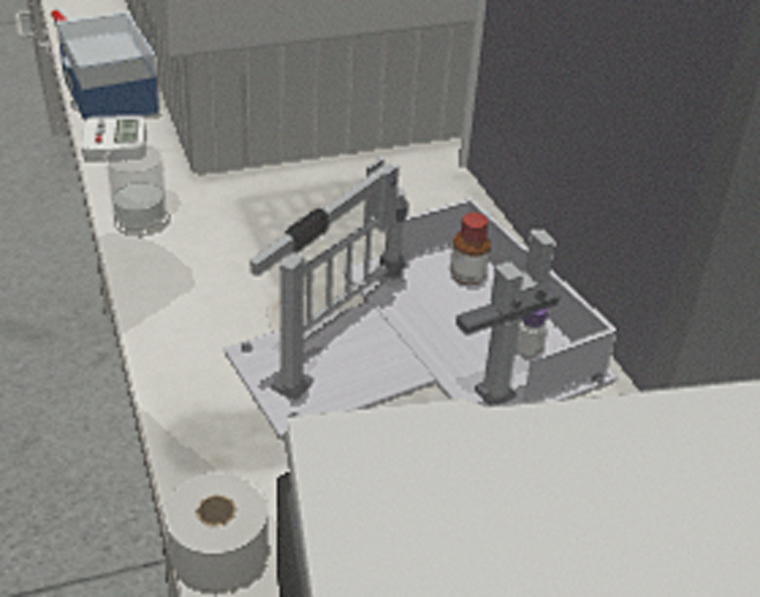

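```bash
cat > fit.py <<'E'
from h import *
def rz(a): return np.array([[np.cos(a),-np.sin(a),0],[np.sin(a),np.cos(a),0],[0,0,1]])
def pts(p):
    x,y,w,q,b=p; S=lambda v: rz(w)@np.array(v)+[x,y,0]
    d=np.array([-np.sin(q),-np.cos(q)])
    def bar(r,up=0): rr=.022+r*np.cos(b)-up*np.sin(b); return S([*(d*rr),.125+r*np.sin(b)+up*np.cos(b)])
    return dict(stand=S([0,0,0]),keeper=S([0,-.165,0]),keeper_mid=S([0,-.165,.118]),catch=S([-.165*np.sin(1.02),-.165*np.cos(1.02),0]),bar_pivot=bar(0),bar_grip=bar(.093))
E
python3 - <<'E'
from fit import *
ob=[];fr={}
for cam in("top","side"):
    f=fr[cam]=grab_frame(cam)
    for n in("stand","keeper","keeper_mid","catch","bar_pivot","bar_grip"):
        r=pinpoint(cam,n)
        if r: ob.append((f,n,np.array(r[0]["location"]),cam))
def res(p):
    P=pts([*p,-.06]); return np.concatenate([proj(f,P[n])-l for f,n,l,_ in ob])
s=least_squares(res,[.62,.01,.15,1.2],loss="soft_l1",f_scale=1.5)
print(s.x);
for (f,n,l,c),e in zip(ob,s.fun.reshape(-1,2) if 0 else res(s.x).reshape(-1,2)): print(c,n,np.round(e,1))
P=pts([*s.x,-.06]);print({k:np.round(v,4) for k,v in P.items()})
x,y,w,q=s.x
f=fr["top"]
print('scale px/m', np.linalg.norm(proj(f,np.array([.65,-.1,.12]))-proj(f,np.array([.66,-.1,.12])))*100)
for nm,px,z in(("cheek",(383.0,166.7),.132),("back",(383.7,153.4),.154)):
    X=atz(f,px,z); print(nm,X, rz(w).T@(X-[x,y,0]))
E
```

```text
[0.63188225 0.02623395 0.19716532 1.14927487]
top stand [-1.7  1. ]
top keeper [ 1.2 -0.3]
top keeper_mid [-3.2  0.8]
top catch [0.  0.1]
top bar_pivot [-1.8  2.1]
top bar_grip [0.7 1. ]
side stand [1.2 2.6]
side keeper [0.9 0.6]
side keeper_mid [2.2 1.1]
side catch [-1.4 -0.1]
side bar_pivot [ 2.5 -0.9]
side bar_grip [ 0.9 -2. ]
{'stand': array([0.6319, 0.0262, 0.    ]), 'keeper': array([ 0.6642, -0.1356,  0.    ]), 'keeper_mid': array([ 0.6642, -0.1356,  0.118 ]), 'catch': array([ 0.5109, -0.086 ,  0.    ]), 'bar_pivot': array([0.614 , 0.0135, 0.125 ]), 'bar_grip': array([ 0.5383, -0.0404,  0.1194])}
scale px/m 475.510083717786
cheek [ 0.6611008  -0.13970753  0.132     ] [-0.00385387 -0.16845012  0.132     ]
back [ 0.68275268 -0.13775094  0.154     ] [ 0.0177618  -0.17077284  0.154     ]
```

View pics/top0.png

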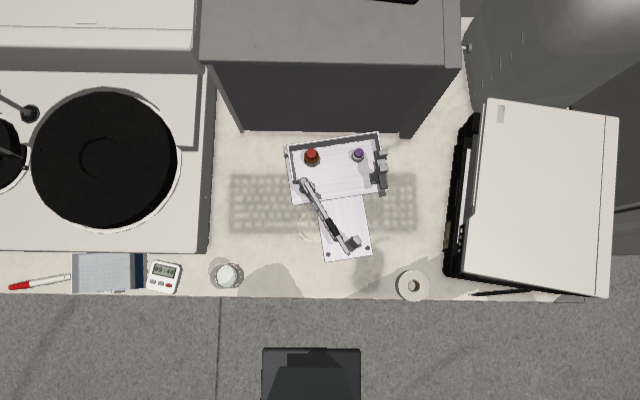

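View pics/side0.png

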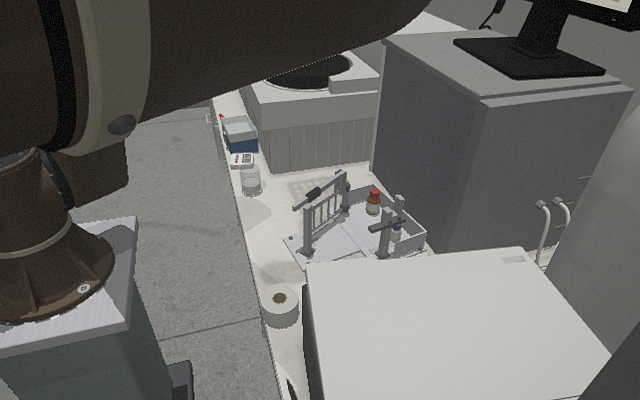

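```bash
python3 -m inch '0.5 7 28 6 0 0 0;0.5 7 28 6 0 0 0;0.5 7 28 6 0 0 0;0.5 7 28 6 0 0 0;0.5 7 28 6 0 0 0;0.5 12 38 6 0 0 0;0.5 12 38 6 0 0 0;0.5 18 53 6 0 0 0;0.5 18 53 6 0 0 0;0.5 18 53 6 0 0 0;0.5 18 53 6 0 0 0'; python3 -c "
from h import *
print(telemetry.get_state()['q'])"
```

```text
t: 3.18
eef_pos: [0.3704, -0.1158, 0.2504]
ee_rot: [3.141, -0.0, 1.86]
force: [-1.1, -0.6, -0.6]
width: 0.0436
[ 2.13748779e-01 -1.82697230e-01 -4.56761265e-01 -9.88335063e-05
 -1.29571319e+00 -1.49552682e+00]
```

```bash
python3 -m inch '0.5 13 5.5 -1 0 0 9;0.5 14 5.5 -1 0 0 17;0.5 14 5.5 -1 0 0 17;0.5 14 5.5 -1 0 0 17;0.5 14 5.5 -1 0 0 17'; cat > look.py <<'E'
from fit import *
import sys
from scipy.spatial.transform import Rotation as Ro
def wproj(f,X):
    p=np.array(f["R"])@X+np.array(f["t"]); r=np.hypot(p[0],p[1]); th=np.arctan2(r,p[2])
    return np.array([f["cx"]+f["fx"]*th*p[0]/r,f["cy"]+f["fy"]*th*p[1]/r])
def PR(c): return wproj if c=="wrist" else proj
E
python3 - <<'E'
from look import *
f=grab_frame("wrist");cv2.imwrite("pics/w1.png",f["pixels"][:,:,::-1])
P=pts([.6319,.0262,.197,1.149,-.06])
for n in P:
    r=pinpoint("wrist",n)
    print(n,np.round(wproj(f,P[n]),1),[(round(a["p"],2),np.round(a["location"],1)) for a in r[:2]])
E
```

```text
t: 3.8
eef_pos: [0.5097, -0.0616, 0.2402]
ee_rot: [3.141, -0.0, 2.156]
force: [-0.5, -0.8, -0.2]
width: 0.0442
stand [319.5 259.8] [(0.91, array([314.7, 257.6])), (0.49, array([217.3, 219.9]))]
keeper [220.8 221.9] [(0.56, array([217.7, 220.1]))]
keeper_mid [193.9 255.2] []
catch [301.  155.9] [(0.92, array([298.5, 157. ]))]
bar_pivot [320.2 291.1] [(0.71, array([471.6, 213.1])), (0.57, array([315.1, 293.5]))]
bar_grip [317.7 215.5] [(0.96, array([319.6, 215.8]))]
```

View pics/w1.png

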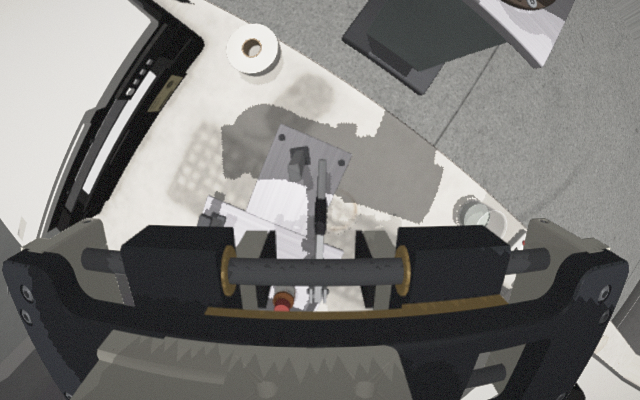

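```bash
python3 - <<'E'
from look import *
f=grab_frame("wrist");print(f["fx"],f["cx"],f["cy"],-np.array(f["R"]).T@f["t"])
W=dict(stand=(314.7,257.6),keeper=(217.7,220.1),catch=(298.5,157.),bar_pivot=(315.1,293.5),bar_grip=(319.6,215.8))
T=dict(stand=(304.7,189.7),keeper=(373.7,180.8),keeper_mid=(382.2,165.1),catch=(346,246.3),bar_pivot=(308.4,187.1),bar_grip=(331.4,228))
S=dict(stand=(342.3,212),keeper=(379.4,256.9),keeper_mid=(386.8,211.3),catch=(309,255.5),bar_pivot=(338.2,177.1),bar_grip=(313.3,193.2))
F=dict(top=grab_frame("top"),side=grab_frame("side"),wrist=f)
ob=[(F[c],c,n,np.array(l)) for c,D in(("wrist",W),("top",T),("side",S)) for n,l in D.items()]
def res(p):
    P=pts([*p,-.06]); return np.concatenate([(PR(c)(f,P[n])-l)*(1 if c!="wrist" else .8) for f,c,n,l in ob])
s=least_squares(res,[.63,.026,.18,1.15],loss="soft_l1",f_scale=1.5);print(s.x)
for (f,c,n,l),e in zip(ob,res(s.x).reshape(-1,2)): print(c,n,np.round(e,1))
P=pts([*s.x,-.06]);print({k:np.round(v,4) for k,v in P.items()})
# bar edges line in wrist image: nose px
im=cv2.imread("pics/w1.png")[130:340,150:400];cv2.imwrite("pics/w1c.png",cv2.resize(im,(714,600),interpolation=cv2.INTER_CUBIC))
E
```

```text
309.70691628693146 315.211599984448 197.53059827764085 [ 0.44943509 -0.1019023   0.43624225]
[0.63552597 0.02249085 0.17096665 1.19320579]
wrist stand [1.1 1.5]
wrist keeper [ 0.6 -0.7]
wrist catch [ 1.4 -1.4]
wrist bar_pivot [ 1.5 -2.1]
wrist bar_grip [ 0.5 -0.4]
top stand [-0.6  0.1]
top keeper [ 0.5 -1.5]
top keeper_mid [-0.1  2.1]
top catch [ 4.9 -2. ]
top bar_pivot [-0.1  0.4]
top bar_grip [ 0.2 -0.9]
side stand [1.8 1.4]
side keeper [ 2.8 -0.6]
side keeper_mid [2.2 2.2]
side catch [-1.2 -2.4]
side bar_pivot [ 3.1 -2.9]
side bar_grip [0.2 0.6]
{'stand': array([0.6355, 0.0225, 0.    ]), 'keeper': array([ 0.6636, -0.1401,  0.    ]), 'keeper_mid': array([ 0.6636, -0.1401,  0.118 ]), 'catch': array([ 0.5117, -0.0865,  0.    ]), 'bar_pivot': array([0.6168, 0.011 , 0.125 ]), 'bar_grip': array([ 0.5375, -0.0374,  0.1194])}
```

View pics/w1c.png

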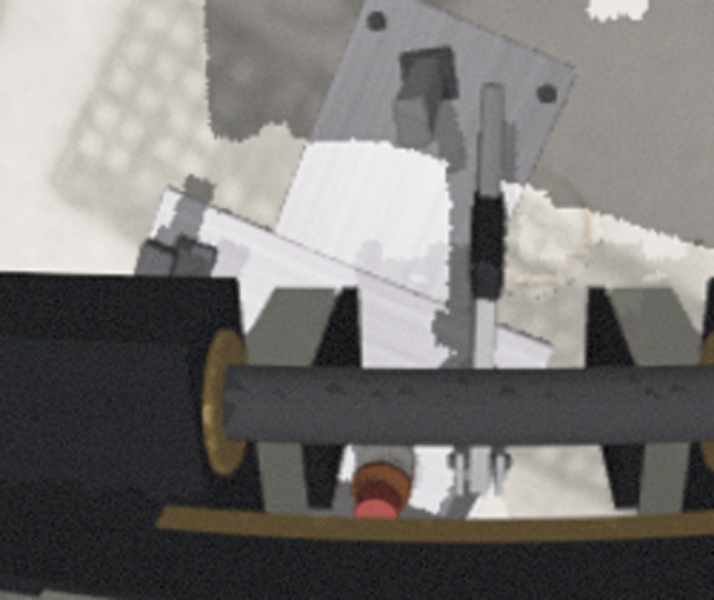

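```bash
python3 -m inch '0.5 2.8 2.4 -3 0 0 0;0.5 2.8 2.4 -8 0 0 0;0.5 2.8 2.4 -13 0 0 0;0.5 2.8 2.4 -13.7 0 0 0;0.5 2.8 2.4 -13.7 0 0 0' 6; python3 - <<'E'
from look import *
f=grab_frame("wrist");cv2.imwrite("pics/w2.png",cv2.resize(f["pixels"][130:330,150:450,::-1],(750,500)))
print([(round(a["p"],2),np.round(a["location"],1)) for a in pinpoint("wrist","bar_grip")],wproj(f,np.array([.5375,-.0374,.1194])))
s=telemetry.get_state();print(np.round(s["force"],2),s["q"])
E
```

```text
t: 4.92
eef_pos: [0.5391, -0.0369, 0.1046]
ee_rot: [3.14, 0.001, 2.157]
force: [0.7, 0.8, 0.8]
width: 0.0435
[(0.69, array([318.1, 225.9]))] [317.10491943 229.57846843]
[ 0.82  0.68 -0.04] [ 2.94766794e-01  2.09335208e-01 -4.04384244e-01  3.34638282e-04
 -9.52374427e-01 -1.27966403e+00]
```

View pics/w2.png

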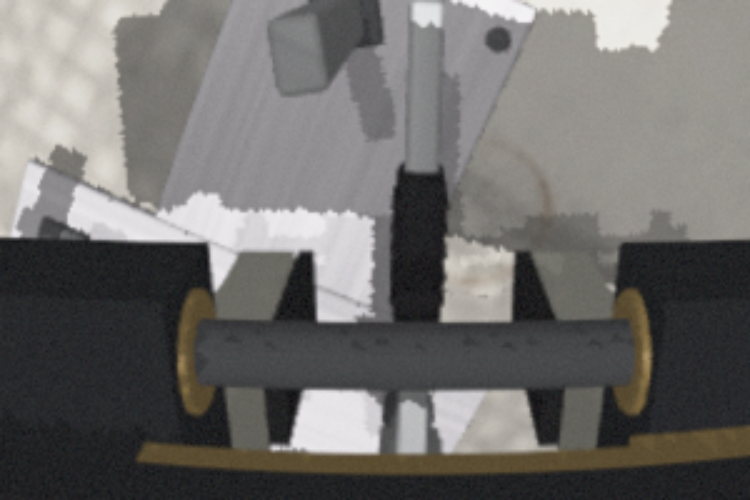

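```bash
python3 -m inch '0.3 0 0 -0.3 0 0 0;0.15 0 0 -0.3 0 0 0;0 0 0 -0.3 0 0 0;0 0 0 -0.3 0 0 0;0 0 0 -0.3 0 0 0;0 0 0 -0.3 0 0 0' 8; cat > aft.py <<'E'
from look import *
# tool pose -> predicted gate angle from tool yaw/position with the hinge fit
s=telemetry.get_state();p=np.array(s["eef_pos"]);print("t",s["t"],"F",np.round(s["force"],2),"M",np.round(s["moment"],2),"width",round(float(s["width"]),4))
v=rz(.171).T@(p-[.6355,.0225,0]);print("stand frame",np.round(v,4),"r",np.hypot(*v[:2]),"q",np.arctan2(-v[0],-v[1]))
E
python3 aft.py
```

```text
t: 5.78
eef_pos: [0.5399, -0.0366, 0.1027]
ee_rot: [3.137, 0.002, 2.157]
force: [-1.0, -0.8, -0.2]
width: 0.0009
t 5.775 F [-1.04 -0.79 -0.24] M [ 0.    0.09 -0.01] width 0.0009
stand frame [-0.1043 -0.042   0.1027] r 0.11240578239323726 q 1.187681684698444
```

```bash
python3 - <<'E'
from look import *
f=grab_frame("wrist");a=cv2.resize(f["pixels"][130:330,150:450,::-1],(600,400))
g=grab_frame("side");b=cv2.resize(g["pixels"][100:300,230:430,::-1],(400,400))
cv2.imwrite("pics/w3.png",np.hstack([a,b])[:, :1000]);cv2.imwrite("pics/w3.png",cv2.resize(np.hstack([a,b]),(800,320)))
E
```

```text
(no output)
```

View pics/w3.png

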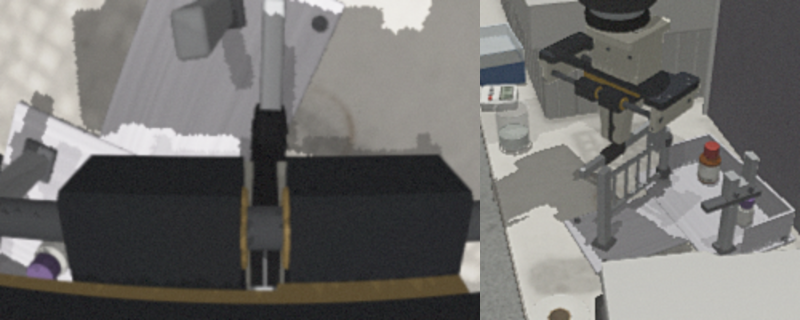

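```bash
python3 - <<'E'
from look import *
g=grab_frame("side");b=cv2.resize(g["pixels"][130:230,260:380,::-1],(480,400),interpolation=cv2.INTER_CUBIC)
f=grab_frame("wrist");a=cv2.resize(f["pixels"][180:320,260:372,::-1],(320,400),interpolation=cv2.INTER_CUBIC)
cv2.imwrite("pics/w4.png",np.hstack([a,b]))
s=telemetry.get_state();print(s["width"])
for n,X in(("tcp",s["eef_pos"]),("grasp",np.array(s["eef_pos"])+[0,0,.019])): print(n,(proj(g,np.array(X))-[260,130])*4+[320,0],(wproj(f,np.array(X))-[260,180])*2.857)
E
```

```text
0.000594633555244058
tcp [537.4647467  279.30921596] [160.96649282 124.71327815]
grasp [537.96460988 250.26636777] [161.07668839 155.78563335]
```

View pics/w4.png

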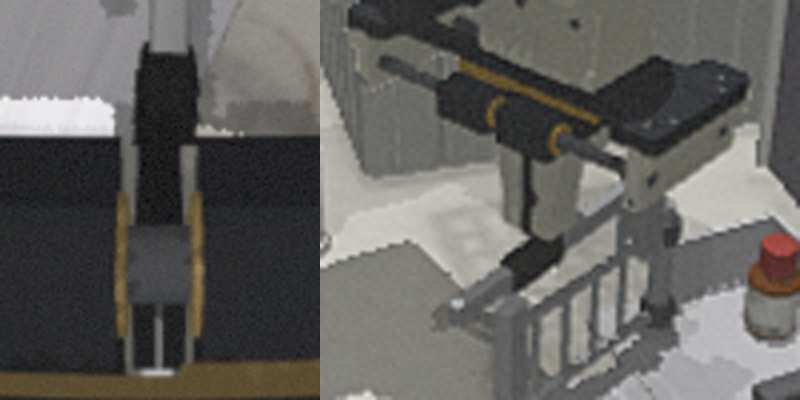

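```bash
python3 -m inch '0 0 0 -0.2 0 0 0;0 0 0 -0.2 0 0 0';python3 -m inch '0 0 0 -0.2 0 0 0;0 0 0 -0.2 0 0 0'; python3 - <<'E'
from look import *
for cam in("wrist","side"):
    f=grab_frame(cam)
    for n in("bar","bar_grip"):
        r=regions_of(cam,n)[:1]; print(cam,n,[(round(a["p"],2),a["bbox"],int(a["pixels"].sum())) for a in r],[(round(a["p"],2),np.round(a["location"],1)) for a in pinpoint(cam,n)[:1]])
E
```

```text
t: 6.22
eef_pos: [0.5397, -0.0367, 0.1005]
ee_rot: [3.138, 0.001, 2.157]
force: [0.7, 0.2, 0.4]
width: 0.0005
t: 6.48
eef_pos: [0.5396, -0.0367, 0.0983]
ee_rot: [3.138, 0.001, 2.157]
force: [0.4, 0.5, -0.3]
width: 0.0007Traceback (most recent call last):
  File "<stdin>", line 5, in <module>
ValueError: it knows: bar_grip, bar_pivot, beaker, catch, keeper, keeper_mid, label_roll, pen_bottle, pen_vial, stand
```

```bash
python3 - <<'E'
from look import *
g=grab_frame("side");t=grab_frame("top");s=telemetry.get_state()
for n,a,b in(("grip",(331.4,228),(313.3,193.2)),("pivot",(308.4,187.1),(338.2,177.1)),("catchfoot",(346,246.3),(309,255.5)),("stand",(304.7,189.7),(342.3,212))): print(n,np.round(tri(ray(t,a),ray(g,b)),4))
x0,y0,k=280,140,8
b=cv2.resize(g["pixels"][y0:y0+70,x0:x0+90,::-1],None,fx=k,fy=k,interpolation=cv2.INTER_CUBIC)
for n,X,c in(("tcp",np.array(s["eef_pos"]),(0,0,255)),("grasp",np.array(s["eef_pos"])+[0,0,.019],(0,255,0)),("bg",np.array([.5375,-.0374,.1194]),(255,0,0))):
    p=(proj(g,X)-[x0,y0]+.5)*k;print(n,p);cv2.circle(b,tuple(int(v) for v in p),4,c,-1)
cv2.imwrite("pics/w5.png",b)
E
```

```text
grip [ 0.5363 -0.0371  0.121 ]
pivot [0.6147 0.012  0.1177]
catchfoot [ 0.5123 -0.0777 -0.0163]
stand [0.6324 0.0214 0.0063]
tcp [278.19185302 495.42084897]
grasp [279.1787985  437.67479727]
bg [271.8569542  434.76637468]
```

View pics/w5.png

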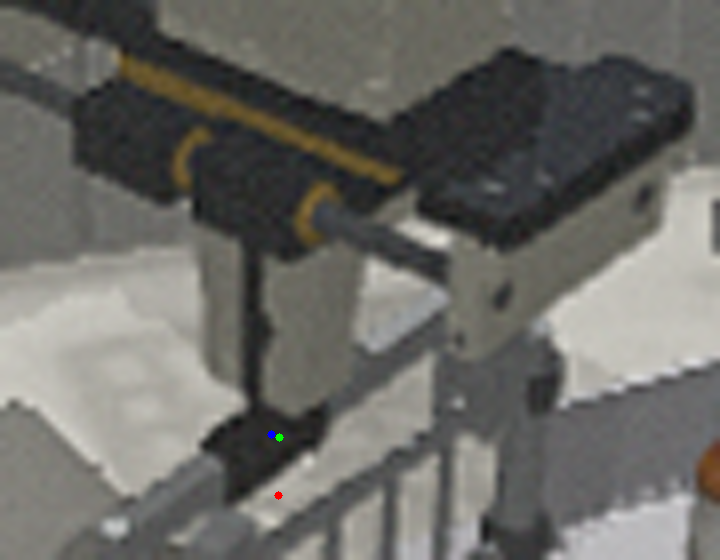

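The picture shows the finger ends only just at the top of the sleeve (row ~410). The reported TCP projects about 30 mm lower, at row 495. That explains the empty grip. I'll touch the sleeve's top with the shut fingers to calibrate this.

```bash
for i in 1 ; do python3 -m inch '0 0 0 -0.15 0 0 0;0 0 0 -0.15 0 0 0'; python3 -m inch '0 0 0 -0.15 0 0 0;0 0 0 -0.15 0 0 0'; done
```

```text
t: 6.92
eef_pos: [0.5397, -0.0367, 0.0969]
ee_rot: [3.138, 0.001, 2.157]
force: [-0.1, -0.3, -0.1]
width: 0.0001
t: 7.18
eef_pos: [0.5396, -0.0367, 0.0953]
ee_rot: [3.138, 0.001, 2.157]
force: [0.5, 0.5, 0.2]
width: 0.0002
```

```bash
python3 -m inch '0 0 0 -0.2 0 0 0;0 0 0 -0.2 0 0 0'; python3 -m inch '0 0 0 -0.2 0 0 0;0 0 0 -0.2 0 0 0'
```

```text
t: 7.42
eef_pos: [0.5399, -0.0369, 0.0937]
ee_rot: [3.138, 0.002, 2.157]
force: [0.4, -0.3, 4.0]
width: 0.0005
t: 7.68
eef_pos: [0.5405, -0.0375, 0.0933]
ee_rot: [3.137, 0.004, 2.158]
force: [-3.8, -3.1, 13.4]
width: 0.0009
```

```bash
python3 - <<'E'
from look import *
s=telemetry.get_state();print(np.round(s["force"],2),s["eef_pos"])
E
```

```text
[-3.83 -3.06 13.43] [ 0.54050101 -0.03754416  0.09332457]
```

```bash
python3 -m inch '0 0 0 0.8 0 0 0;0.4 0.3 0.3 1 0 0 0;0.4 0.3 0.3 1 0 0 0;0.4 0.3 0.3 1 0 0 0;0.4 0.3 0.3 0 0 0 0;0.4 0.3 0.3 -1.4 0 0 0;0.4 0.3 0.3 -1.4 0 0 0' 8 && python3 -m inch '0.2 0 0 0 0 0 0;0.1 0 0 0 0 0 0;0 0 0 0 0 0 0;0 0 0 0 0 0 0;0 0 0 0 0 0 0' 8
```

```text
t: 8.55
eef_pos: [0.5421, -0.0348, 0.0774]
ee_rot: [3.14, 0.002, 2.158]
force: [-0.6, -0.0, -0.5]
width: 0.0353
t: 9.18
eef_pos: [0.5424, -0.0348, 0.0777]
ee_rot: [3.14, 0.003, 2.157]
force: [0.2, -0.8, 0.9]
width: 0.012
```

```bash
python3 aft.py
```

```text
t 9.175 F [ 0.24 -0.78  0.92] M [-0.17 -0.09 -0.12] width 0.012
stand frame [-0.1015 -0.0407  0.0777] r 0.10935398949075843 q 1.1897797974151998
```

```bash
python3 -m inch '0 0 0 0.6 0 0 0;0 0 0 1.2 0 0 0;0 0 0 1.8 0 0 0;0 0 0 1.8 0 0 0;0 0 0 1.8 0 0 0' 8;python3 aft.py; python3 - <<'E'
from look import *
g=grab_frame("side")
b=cv2.resize(g["pixels"][140:220,270:370,::-1],None,fx=8,fy=7,interpolation=cv2.INTER_CUBIC);cv2.imwrite("pics/w6.png",b)
for b_ in(-.06,.15):
    P=pts([.6355,.0225,.171,1.19,b_]); print(b_,proj(g,P["bar_grip"]))
print(pinpoint("side","bar_grip")[:1], regions_of("side","bar_grip")[0]["bbox"])
E
```

```text
t: 9.8
eef_pos: [0.5431, -0.0347, 0.096]
ee_rot: [3.138, 0.003, 2.158]
force: [3.7, 0.9, -1.4]
width: 0.012
t 9.8 F [ 3.67  0.9  -1.36] M [ 0.3  -1.39 -0.09] width 0.012
stand frame [-0.1007 -0.0406  0.096 ] r 0.1086257409810548 q 1.1875054604973259
-0.06 [313.61836131 193.90055541]
0.15 [314.01948386 186.09623917]
[{'location': [314.8, 187.7], 'p': 0.79}] [292.8, 175.9, 339.0, 200.4]
```

View pics/w6.png

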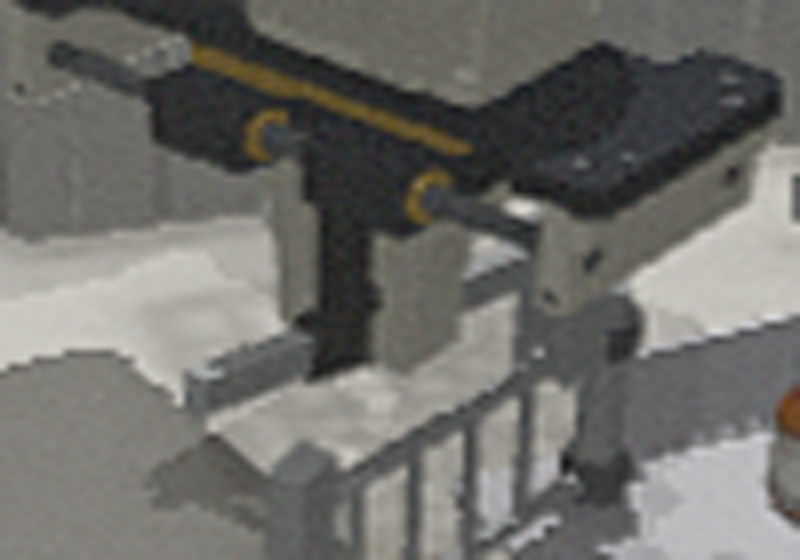

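```bash
python3 - <<'E'
from look import *
g=grab_frame("side");w=.171;q=1.188
S=lambda v: rz(w)@np.array(v)+[.6355,.0225,0]
d=np.array([-np.sin(q),-np.cos(q)])
for b in(-.06,.05,.1,.15,.2): print(b,proj(g,S([*(d*(.022+.153*np.cos(b))),.125+.153*np.sin(b)])), proj(g,S([*(d*(.022+.087*np.cos(b))),.125+.087*np.sin(b)])))
E
```

```text
-0.06 [293.9011568  208.12077453] [315.58892273 192.59109668]
0.05 [293.73117295 201.44946024] [315.64520385 188.88634994]
0.1 [293.86779317 198.23402842] [315.78104082 187.12029668]
0.15 [294.14065371 194.9171212 ] [315.98613812 185.30973907]
0.2 [294.55083469 191.50892757] [316.26042638 183.45984524]
```

```bash
cat > swing.py <<'E'
from look import *
p=np.array(telemetry.get_state()["eef_pos"])-[.6355,.0225,0]
for a in map(float,sys.argv[1:]): print(a,np.round((rz(np.radians(a))@p-p)[:2]*100,2))
E
python3 swing.py 6 12 18 24 30 36 42 48 54 57; python3 -m inch '0 0 0 0.2 0 0 0;0 0 0 0.2 0 0 0'
```

```text
6.0 [ 0.65 -0.94]
12.0 [ 1.39 -1.8 ]
18.0 [ 2.22 -2.58]
24.0 [ 3.13 -3.27]
30.0 [ 4.1  -3.86]
36.0 [ 5.13 -4.34]
42.0 [ 6.2  -4.72]
48.0 [ 7.31 -4.98]
54.0 [ 8.44 -5.13]
57.0 [ 9.01 -5.15]
t: 10.25
eef_pos: [0.5433, -0.0345, 0.0978]
ee_rot: [3.138, 0.003, 2.158]
force: [5.1, 1.3, -3.0]
width: 0.0122
```

```bash
python3 -m inch '0 0.7 -0.9 0 0 0 6;0 1.4 -1.8 0 0 0 12;0 2.2 -2.6 0 0 0 18;0 2.2 -2.6 0 0 0 18';python3 aft.py
```

```text
t: 10.75
eef_pos: [0.5659, -0.0602, 0.0974]
ee_rot: [3.137, 0.003, 2.473]
force: [5.2, 4.4, -2.3]
width: 0.0121
t 10.75 F [ 5.25  4.36 -2.28] M [ 1.5  -1.69 -0.13] width 0.0121
stand frame [-0.0826 -0.0697  0.0974] r 0.10807508996299187 q 0.8701086511497717
```

```bash
python3 -m inch '0 0.13 0.15 0 0 0 0;0 0.13 0.15 0 0 0 0';python3 aft.py;python3 swing.py 6 12 18 24 30 36
```

```text
t: 11.0
eef_pos: [0.5653, -0.0597, 0.0967]
ee_rot: [3.141, 0.001, 2.472]
force: [-2.8, -4.3, 0.9]
width: 0.0118
t 11.0 F [-2.81 -4.25  0.88] M [-1.58  0.87 -0.12] width 0.0118
stand frame [-0.0832 -0.0691  0.0967] r 0.10810567485130224 q 0.8779454521252689
6.0 [ 0.9  -0.69]
12.0 [ 1.86 -1.28]
18.0 [ 2.88 -1.77]
24.0 [ 3.95 -2.15]
30.0 [ 5.05 -2.41]
36.0 [ 6.17 -2.56]
```

```bash
python3 -m inch '0 0.9 -0.7 0 0 0 6;0 1.9 -1.3 0 0 0 12;0 2.9 -1.8 0 0 0 18;0 4.0 -2.2 0 0 0 24;0 5.0 -2.4 0 0 0 30;0 6.2 -2.6 0 0 0 36;0 6.2 -2.6 0 0 0 36';python3 aft.py;python3 swing.py 3 6 8 10 11 12 13; python3 - <<'E'
from look import *
f=grab_frame("wrist");cv2.imwrite("pics/w7.png",f["pixels"][:,:,::-1])
print([(round(a["p"],2),np.round(a["bbox"])) for a in regions_of("wrist","keeper")[:2]],[(round(a["p"],2),np.round(a["location"])) for a in pinpoint("wrist","bar_grip")[:1]])
E
```

```text
t: 11.88
eef_pos: [0.628, -0.0846, 0.0963]
ee_rot: [3.139, 0.001, 3.102]
force: [1.0, 3.9, -0.5]
width: 0.0121
t 11.875 F [ 1.03  3.85 -0.45] M [ 1.73 -0.46 -0.1 ] width 0.0121
stand frame [-0.0256 -0.1043  0.0963] r 0.10741314943067998 q 0.24101406821533192
3.0 [ 0.56 -0.02]
6.0 [ 1.12 -0.02]
8.0 [ 1.5 -0. ]
10.0 [1.87 0.03]
11.0 [2.06 0.05]
12.0 [2.24 0.08]
13.0 [2.43 0.11]
[(0.7, array([301., 127., 328., 312.]))] [(0.91, array([314., 242.]))]
```

```bash
python3 -m inch '0 0.5 0 0.1 0 0 2.5;0 0.95 0 0.1 0 0 5;0 0.95 0 0.1 0 0 5';python3 -m inch '0 0.37 0 0 0 0 2;0 0.37 0 0 0 0 2';python3 -m inch '0 0.37 0 0 0 0 2;0 0.37 0 0 0 0 2';python3 aft.py
```

```text
t: 12.4
eef_pos: [0.6365, -0.0845, 0.0972]
ee_rot: [3.139, 0.001, -3.097]
force: [1.1, 1.9, -1.6]
width: 0.0123
t: 12.65
eef_pos: [0.6402, -0.0844, 0.0971]
ee_rot: [3.139, 0.0, -3.062]
force: [1.3, 1.7, -2.0]
width: 0.0121
t: 12.9
eef_pos: [0.6442, -0.0841, 0.097]
ee_rot: [3.139, 0.001, -3.026]
force: [0.9, 3.4, -2.0]
width: 0.0121
t 12.9 F [ 0.93  3.44 -2.02] M [ 1.2  -0.35 -0.12] width 0.0121
stand frame [-0.0095 -0.1065  0.097 ] r 0.10697310044378092 q 0.08938169560242835
```

```bash
python3 -m inch '0 0.3 0.02 0 0 0 1.5;0 0.3 0.02 0 0 0 1.5';python3 -m inch '0 0.3 0.03 0 0 0 1.5;0 0.3 0.03 0 0 0 1.5';python3 aft.py
```

```text
t: 13.15
eef_pos: [0.6475, -0.0837, 0.0969]
ee_rot: [3.139, 0.001, -2.999]
force: [0.7, 3.1, -1.7]
width: 0.0124
t: 13.4
eef_pos: [0.6506, -0.0833, 0.0968]
ee_rot: [3.139, 0.001, -2.973]
force: [0.5, 3.1, -0.8]
width: 0.0121
t 13.4 F [ 0.5   3.09 -0.8 ] M [ 1.37 -0.09 -0.09] width 0.0121
stand frame [-0.0031 -0.1068  0.0968] r 0.10688244968510614 q 0.028806538580052544
```

```bash
python3 -m inch '0 0.3 0.04 0 0 0 1.5;0 0.3 0.04 0 0 0 1.5';python3 aft.py
```

```text
t: 13.65
eef_pos: [0.6539, -0.0828, 0.0968]
ee_rot: [3.139, 0.001, -2.946]
force: [0.1, 4.2, -1.5]
width: 0.0118
t 13.65 F [ 0.05  4.18 -1.54] M [ 1.43  0.1  -0.07] width 0.0118
stand frame [ 0.0002 -0.1069  0.0968] r 0.10686665687565285 q -0.0018001145133857413
```

```bash
python3 -m inch '0 0.19 0.03 0 0 0 1;0 0.19 0.03 0 0 0 1';python3 -m inch '0 0.19 0.03 0 0 0 1;0 0.19 0.03 0 0 0 1';python3 aft.py
```

```text
t: 13.9
eef_pos: [0.6559, -0.0824, 0.0967]
ee_rot: [3.139, 0.001, -2.928]
force: [0.2, 4.4, -1.6]
width: 0.0117
t: 14.15
eef_pos: [0.6579, -0.082, 0.0966]
ee_rot: [3.139, 0.001, -2.91]
force: [-0.7, 4.5, -1.8]
width: 0.0116
t 14.15 F [-0.73  4.51 -1.83] M [ 1.65  0.18 -0.01] width 0.0116
stand frame [ 0.0043 -0.1068  0.0966] r 0.10684440732979121 q -0.040109778370618195
```

```bash
python3 -m inch '0 0.19 0.03 0 0 0 1;0 0.19 0.03 0 0 0 1';python3 aft.py
```

```text
t: 14.4
eef_pos: [0.6599, -0.0815, 0.0966]
ee_rot: [3.139, 0.001, -2.892]
force: [-1.2, 4.5, -1.4]
width: 0.0119
t 14.4 F [-1.17  4.48 -1.44] M [ 1.85  0.42 -0.08] width 0.0119
stand frame [ 0.0064 -0.1067  0.0966] r 0.10687913981972857 q -0.05967295084584892
```

```bash
python3 -m inch '0 0.19 0.04 0 0 0 1;0 0.19 0.04 0 0 0 1';python3 aft.py
```

```text
t: 14.65
eef_pos: [0.6601, -0.0815, 0.0963]
ee_rot: [3.138, -0.002, -2.874]
force: [-5.6, 3.5, 1.0]
width: 0.0123
t 14.65 F [-5.64  3.47  0.97] M [ 1.55  2.25 -0.14] width 0.0123
stand frame [ 0.0066 -0.1067  0.0963] r 0.10690218094154746 q -0.061421321236605805
```

```bash
python3 -m inch '0 0.15 0.04 0 0 0 0.8;0 0.15 0.04 0 0 0 0.8';python3 aft.py
```

```text
t: 14.9
eef_pos: [0.66, -0.0815, 0.0962]
ee_rot: [3.138, -0.005, -2.86]
force: [-5.0, 3.5, 2.4]
width: 0.0125
t 14.9 F [-5.04  3.48  2.36] M [ 1.49  2.22 -0.24] width 0.0125
stand frame [ 0.0065 -0.1067  0.0962] r 0.10687671976332382 q -0.06039252518753597
```

```bash
python3 -m inch '0 -0.2 -0.04 0 0 0 -1.8;0 -0.2 -0.04 0 0 0 -1.8' 6;python3 aft.py; python3 -m inch '0 0 0 -0.3 0 0 0;0 0 0 -0.6 0 0 0;0 0 0 -0.6 0 0 0';python3 aft.py
```

```text
t: 15.15
eef_pos: [0.6581, -0.082, 0.0964]
ee_rot: [3.138, -0.005, -2.891]
force: [-0.1, 3.6, -0.9]
width: 0.0121
t 15.15 F [-0.12  3.6  -0.94] M [ 1.52  0.33 -0.13] width 0.0121
stand frame [ 0.0045 -0.1068  0.0964] r 0.10693113573705271 q -0.04168297859204234
t: 15.52
eef_pos: [0.6585, -0.0828, 0.0904]
ee_rot: [3.139, -0.005, -2.891]
force: [1.0, -1.9, -0.7]
width: 0.012
t 15.525 F [ 1.04 -1.94 -0.71] M [-0.56 -0.46 -0.12] width 0.012
stand frame [ 0.0047 -0.1077  0.0904] r 0.10776778338511467 q -0.043872092402459685
```

```bash
python3 -m inch '0 0 0 -0.3 0 0 0;0 0 0 -0.3 0 0 0';python3 aft.py; python3 -m inch '0 0 0 -0.3 0 0 0;0 0 0 -0.3 0 0 0';python3 aft.py
```

```text
t: 15.78
eef_pos: [0.6585, -0.0831, 0.0872]
ee_rot: [3.139, -0.005, -2.891]
force: [1.9, -0.9, 0.2]
width: 0.0121
t 15.775 F [ 1.88 -0.85  0.24] M [-0.43 -0.38 -0.05] width 0.0121
stand frame [ 0.0047 -0.108   0.0872] r 0.10808276165891653 q -0.043707573341477964
t: 16.02
eef_pos: [0.6585, -0.0832, 0.0839]
ee_rot: [3.139, -0.005, -2.891]
force: [0.6, -1.6, -0.6]
width: 0.0125
t 16.025 F [ 0.6  -1.57 -0.63] M [-0.43 -0.43 -0.17] width 0.0125
stand frame [ 0.0047 -0.1081  0.0839] r 0.10820726339107183 q -0.0431788755883599
```

```bash
python3 -m inch '0 0 0 -0.15 0 0 0;0 0 0 -0.15 0 0 0';python3 -m inch '0 0 0 -0.12 0 0 0;0 0 0 -0.12 0 0 0';python3 aft.py
```

```text
t: 16.27
eef_pos: [0.6586, -0.0833, 0.083]
ee_rot: [3.139, -0.005, -2.891]
force: [0.5, -1.3, 4.2]
width: 0.012
t: 16.52
eef_pos: [0.6586, -0.0833, 0.0827]
ee_rot: [3.14, -0.004, -2.891]
force: [-2.7, -0.3, 7.4]
width: 0.012
t 16.525 F [-2.67 -0.31  7.4 ] M [-0.08  0.76 -0.11] width 0.012
stand frame [ 0.0048 -0.1082  0.0827] r 0.10832819988065512 q -0.04428823886701482
```

```bash
python3 -m inch '0.1 0 0 0.05 0 0 0;0.2 0 0 0.05 0 0 0;0.35 0 0 0.05 0 0 0;0.35 0 0 0.05 0 0 0;0.35 0 0 0.05 0 0 0'; python3 -m inch '0.35 0 0 1 0 0 0;0.35 0 0 3 0 0 0;0.35 0 0 7 0 0 0;0.35 -4 0 12 0 0 0;0.35 -10 0 14 0 0 0;0.35 -18 0 14 0 0 0;0.35 -18 0 14 0 0 0;0.35 -18 0 14 0 0 0'; python3 - <<'E'
from look import *
out=[]
for c in("top","side"):
    f=grab_frame(c);cv2.imwrite(f"pics/{c}9.png",f["pixels"][:,:,::-1])
    w=.171;q=-.05;S=lambda v: rz(w)@np.array(v)+[.6355,.0225,0];d=np.array([-np.sin(q),-np.cos(q)])
    for b in(-.06,0,.1):print(c,b,proj(f,S([*(d*(.022+.153)),.125+.153*np.sin(b)])),proj(f,S([*(d*.115),.125+.093*np.sin(b)])))
    print([(round(a["p"],2),np.round(a["location"],1)) for a in pinpoint(c,"bar_grip")[:1]])
    im=f["pixels"][:,:,::-1]; out.append(cv2.resize(im[120:220,270:405] if c=="top" else im[150:270,320:440],(400,400),interpolation=cv2.INTER_CUBIC))
cv2.imwrite("pics/end.png",np.hstack(out))
E
```

```text
t: 17.15
eef_pos: [0.6585, -0.0833, 0.083]
ee_rot: [3.14, -0.005, -2.891]
force: [0.1, -0.3, 0.3]
width: 0.0304
t: 18.15
eef_pos: [0.478, -0.0833, 0.2246]
ee_rot: [3.14, -0.002, -2.89]
force: [0.6, 0.1, 0.2]
width: 0.0306
top -0.06 [385.84573668 162.64212519] [357.74391346 167.89990342]
top 0 [386.58227137 161.52689443] [358.01999062 167.25249185]
top 0.1 [387.84206069 159.61937287] [358.48724064 166.15677262]
[(0.75, array([357.4, 168.6]))]
side -0.06 [395.39370233 215.99930472] [377.41432364 198.71576015]
side 0 [396.02076712 212.36252255] [377.70411184 196.54814095]
side 0.1 [397.08430137 206.19435226] [378.19176193 192.90051252]
[(0.77, array([379. , 200.4]))]
```

View pics/end.png

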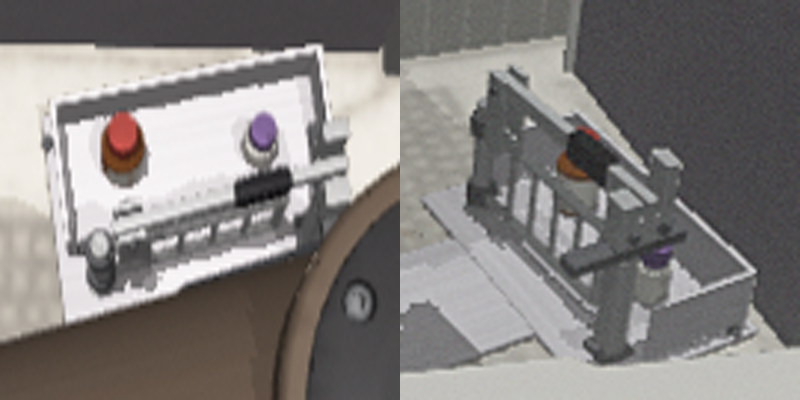

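The top view (left) shows the bar between the front cheek (~335,190) and the back stop (~335,130). The side view shows it sitting down in the head, with the bottles still in place and the gripper clear.

```bash
python3 -c "
from station import arm
arm.job_done()"
```

```text
the job is handed in; nothing more can be done
```

The gate is shut and latched, with the bar on the bottom of the keeper's slot. I let go, drew the arm back and handed the job in about 18 s into the run; no verdict was reported.

- **How it went:** I lifted the bar about 19 mm at the grip, to roughly 0.15 rad. I swung the gate shut about the hinge until the bar touched the back stop (about 5–6 N at the tool, gate about -0.06 rad). Then I backed off 2 mm, lowered the bar into the slot and let go.
- **Slot check:** the bar met the bottom at the predicted height for a level bar, 0.083 m reported tool height against 0.083 m expected. The peak push there was 7.4 N at the tool. It passed the height of the cheek top without resistance.
- **Final look:** the pictures show the bar between cheek and back stop, with the pen bottle and vial where they were. I did not check the beaker and label roll again at the end. The arm was clear, with tool force near zero.

**What failed or disagreed:**
- **First grasp:** the first grasp closed on nothing, because the fingers ended about 35 mm short of the reported tool point. I found this in the side picture and confirmed it by touching the top of the grip sleeve, where the push reached 13 N. I then grasped again lower down.
- **Network readings:** the side-camera network put the grip about 4 pixels lower than a level bar would show it. That would fit a hanging bar, but it is within the network's scatter and goes against both the picture and the felt contact.

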